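Hold a wooden ball still at the reader on a tilting chute, then pocket it

TASK

Take the orange handle and tilt the hinged chute so that the wooden ball, without being touched, rolls from the handle end to the red pointers of the surface reader and stays at rest right between them for five seconds while it is read. Then tip it on into the sunken pocket at the hinge end, lower the chute gently back onto its rest and let go. Keep the ball slow all the way, never drop or jerk the chute, and leave the other things on the bench alone.

Things in the scene. Friction and masses are not known exactly. Their poses are not given: they have to be found in the camera images.
- ball: Turned wooden ball, light wood with dark spots, diameter 90 mm, about 0.28 kg, solid; origin at its centre. Rolls on the flat floor of the chute; starts at rest against the blue end plate at the handle end, 410 mm from the hinge axis. At a small chute tilt t (rad) it accelerates at about 7*t m/s2 towards the lower end; rolling resistance holds it still up to about 0.01 rad of tilt.
- chute (a joint): Tilt of the chute about its horizontal hinge, rad: 0 = floor level, positive = handle end raised (ball rolls towards the hinge). Range -0.10 (on its stops, handle end low, as at the start) to +0.12. About 0.8 kg; falls back under its own weight when let go. No spring, little friction.
- pivot (a point): Mid-chute point on the hinge axis, 130 mm above the bench, turning with the chute: y runs along the chute from hinge to handle, x is the hinge axis, z points up square to the floor. Open channel, 94 mm wide inside, floor at z = 0, side walls up to z = 45 mm; a ball on the floor has its centre at z = 45 mm. Flat from y = 140 mm to the blue end plate (face at y = 454, top at z = 53 mm).
- handle (a point): Middle of the orange grip bar of the U-shaped handle, at y = 535, z = 65 mm in the axes of pivot, moving with the chute. Round bar, diameter 14 mm, 90 mm long, parallel to the hinge axis, free all round; the end plate is 73 mm away towards the hinge. Pinched from above, fingers closing along the chute, it can turn between the pads.
- mark (a point): Reading point: where the ball's centre must be, between the tips of the two red pointers on the side walls, 200 to 310 mm from the hinge axis (differs each time), 45 mm above the floor. The reader, a black box of 36 x 36 x 56 mm outside the far wall, is clamped fast to the chute and moves with it.
- pocket (a point): Centre of the ball when it rests in the pocket at the hinge end, 108 mm from the hinge axis. The floor drops 10 mm there (slope from y = 140 to 120 mm), closed by a blue end plate at y = 62 mm. A ball in the pocket stays there at any tilt and cannot be got out by tilting.
- stand: Grey stand that carries the hinge, bolted to the bench: base plate 170 x 600 x 16 mm, its long side (y axis) along the chute, origin under its centre; the hinge is at y = -265 mm, and two posts with rubber stops, 72 mm high, at y = +151 mm.
- jar: Bystander: amber glass jar with a red lid, diameter 64 mm, 85 mm high, beyond the chute; origin at its foot. Leave alone.
- screwdriver: Bystander: screwdriver lying beyond the chute; origin at its underside. Leave alone.
- offcut: Bystander: dark wood offcut 110 x 50 x 30 mm near the robot's base; origin at its underside. Leave alone.

How it is judged:
By the outcome, as a careful person would: the job done as asked, in the order asked, and still so for the second after the job is handed in, with the robot touching nothing.
It also fails if it takes over 56 s, if anything falls off the work surface, if the arm or the gripper's body presses on something with over 40 N, if the wrist force passes 120 N, or if a joint passes its speed limit or range.

ROBOT

A 6-joint arm with a two-finger parallel gripper is mounted at the origin on the work surface. World frame = base frame: x ahead of the robot, y to its left, z up, the work surface at z = 0. Lengths are in mm, angles in rad, forces in N, time in s.
With the tool pointing down it reaches from about 350 to 975 mm from the base axis. Payload 7.1 kg.
Tool frame: the origin (TCP) lies midway between the tips of the shut fingers; the grasp point (between the pads) lies ctrl.grip_point_offset behind it (ctrl.grip_point_offset is the distance from the TCP to the grasp point, in mm); z points along the fingers, y is the direction in which the jaws open and shut (so a half turn about z gives the same grasp; the last joint's range is limited). The gripper opens to 88 mm and grips with 3 to 60 N. Pads are 20 mm wide; open, the fingers measure 115 mm over their backs; the gripper's body (75 mm by 178 mm) begins 61 mm behind the grasp point.
Start: joints at [1.327, 0.423, 1.63, -0, 1.089, -0.019], TCP at [139.288, 609.265, 222.675] pointing down, gripper open.
Joint ranges: [-3, 3], [-0.9, 2.11], [0.09, 2.58], [-1.31, 4.45], [0.11, 2.69], [-2.54, 2.54]. Speed limits (rad/s): [2.39, 2.39, 3.01, 3.14, 3.14, 3.14].

INTERFACE

Orientations are given as a rotation vector (axis times angle).
In Python, from workcell import telemetry, optics, order, ctrl gives the robot as it stands.
- The arm moves only by the tool move_arm, never from a script. Its argument "motion" is a list of rows, each a list of 3 entries, a list of its own where there are three numbers: the opening, from 0 (shut) to 1 (fully open), then the shift along the tool's x, y, z in units of 100 mm (1.0 is 100 mm), then the turn about the tool's z in units of pi/2 rad (1.0 is pi/2 rad). In form: [[gripper, [x, y, z], twist], ...]. A call has 1 to 5 rows; each row shifts and turns the pose as measured when the row begins, along the tool's axes as they then stand; what a row does not reach is not made up. A row lasts 1/12 s, in which the tool goes at most 41.7 mm and 7.16 degrees, less where a joint would pass 70% of its speed; a pose out of reach is approached as far as the arm can. A call with a number of a shift or a turn outside -1 to 1 is refused whole. A call with a gripper value outside its range is refused whole. The fingers move at their own pace and stop on an object; the grip force is fixed at half the most. Time passes only in rows, so rows that do not move let the fingers close. It gives the time, the measured TCP pose, the force and the opening at its end, in the units of the state.
- telemetry.get_obs(): the state, without advancing time (a new reading comes with each control period).
- optics.get_image(name): name is "scene" or "side" or "wrist"; returns the picture (400x640x3 uint8, red, green, blue); there is no depth.
- optics.camera_info(name): a dict with "mtx" (3x3 intrinsics, pixels), "k1" (the pictures are not rectified: a ray, as slopes to the right and down, at radius r is drawn at 1 + k1 r^2 times it, then the intrinsics apply), "R" (3x3) and "t" (3): a world point X has camera coordinates R X + t. Camera axes: x right, y down, z forward; pixel columns grow to the right and rows downward; lengths in mm; the calibration is good to about 2 mm. A picture is of the moment at which its call begins: read the wrist's pose just before it. camera_info takes no time and is no camera call; for the wrist camera it gives the pose at the moment of the call.
- order.close_job(): hands the job in, once; it reports no verdict.
Trained networks look in the newest picture that a camera, given by its name, has taken for a name from the list of things; names that differ only in an ending like _2 or _b are one class to them, and where a whole thing is asked for, a point or a joint stands for the part that bears it (a point fixed in the world has none). Each returns a list of dicts, best first, with "confidence" (0 to 1); they miss things now and then, are a little off and sometimes report something else, mostly with a low value. They report only what shows in the picture. A call takes as long as a camera call.
- optics.regions_of(camera, query): "pixels" (400x640 bool, what is visible of it).
- optics.landmark_of(camera, query): "location" ([x, y, z] in mm, in world coordinates, good to about 4 mm: a listed point, or the origin of a listed thing).
The state is a dict: "t": time; "qpos": joint angles; "qvel": joint speeds; "joint_torque": joint torques, N m; "ee_pos": TCP position; "orientation": TCP orientation; "ft_force": force on the tool from outside, world axes, zero at the start; "moment": the same for the moment, N m; "width": finger opening in mm.
Only numpy, scipy, OpenCV 4.12 (cv2) and the standard library are available. Lean on these libraries where they do the work, as an engineer would, in place of code of your own. Each camera call takes 0.05 s, during which the arm holds its last target. There are 200 camera calls.

## Working session

There is one attempt and no reset: what is moved stays moved. The work goes in short steps, Python scripts to look and compute and a tool call to move; the robot and the scene stay as the last step left them, time stands still between calls to the robot, and variables do not carry over. Pictures are saved under pics/ and viewed, on a budget of 10 in all, crops included, one or two more only if the job needs it, and the job is handed in when it is done.

Besides the shell and the picture viewer there is one more tool, called after "Emit:" in YAML: its name, and indented under it one key for each argument. move_arm: Moves the arm, as the interface text tells. Shifts and turns lie within -1 to 1; 1 stands for 100 mm of shift or pi/2 rad of turn. Its arguments: {"type":"object","properties":{"motion":{"type":"array"}},"required":["motion"]}

```bash
mkdir -p pics; ls; cat > h.py <<'E'
import numpy as np, cv2
from scipy.spatial.transform import Rotation as Ro
from workcell import telemetry, optics, order, ctrl
def save(cam,name):
    im=optics.get_image(cam); cv2.imwrite('pics/'+name,im[:,:,::-1]); return im
def proj(cam,X):
    c=optics.camera_info(cam); p=np.array(c['R'])@np.array(X,float)+np.array(c['t'])
    s=p[:2]/p[2]; s=s*(1+c['k1']*(s@s)); m=np.array(c['mtx']); return (m@np.array([*s,1]))[:2]
def ray(cam,uv):
    c=optics.camera_info(cam); m=np.array(c['mtx']); d=(np.linalg.inv(m)@np.array([*uv,1]))[:2]; s=d.copy()
    for _ in range(20): s=d/(1+c['k1']*(s@s))
    R=np.array(c['R']); return -R.T@np.array(c['t']), R.T@np.array([*s,1])
def lm(cam,q):
    r=optics.landmark_of(cam,q); return [(np.round(a['location'],1).tolist(),round(a['confidence'],2)) for a in r[:2]]
E
python3 - <<'E'
from h import *
o=telemetry.get_obs(); print(o['t'],o['ee_pos'],o['orientation'],o['width'],ctrl.grip_point_offset)
a=save('scene','a1.png'); b=save('side','a2.png')
for cam in('scene','side'):
    print(cam,np.round(optics.camera_info(cam)['t'],0), [np.round(x,2) for x in ray(cam,(320,200))])
    for q in('ball','handle','pivot','mark','pocket','stand'): print(q,lm(cam,q))
print(telemetry.get_obs()['t'])
E
```

```text
pics
0.0 [139.13798616 608.70961699 221.89307756] [-3.52316089e-01 -3.12155260e+00  2.47369822e-03] 87.95328023721495 18.700000000000003
scene [-254. -290. 1377.] [array([ 978.8 , -320.92,  992.5 ]), array([-0.46,  0.31, -0.83])]
ball [([276.7, -332.0, -1.8], 0.65), ([532.2, 106.1, 135.3], 0.64)]
handle [([509.6, 230.4, 143.8], 0.55), ([598.4, -304.7, 131.1], 0.32)]
pivot [([599.4, -306.0, 131.1], 0.62)]
mark [([283.1, -332.4, -2.6], 0.35)]
pocket [([576.8, -194.4, 154.5], 0.57)]
stand [([551.5, -44.9, 1.1], 0.72)]
side [-489.  195. 1285.] [array([ 208.02, -971.84,  969.62]), array([ 0.23,  0.73, -0.64])]
ball [([526.0, 103.1, 133.7], 0.78)]
handle [([512.1, 225.9, 142.1], 0.94)]
pivot [([600.8, -303.4, 130.6], 0.73)]
mark []
pocket [([583.5, -193.1, 157.9], 0.74)]
stand [([553.8, -39.7, 1.0], 0.72)]
0.7
```

View pics/a1.png

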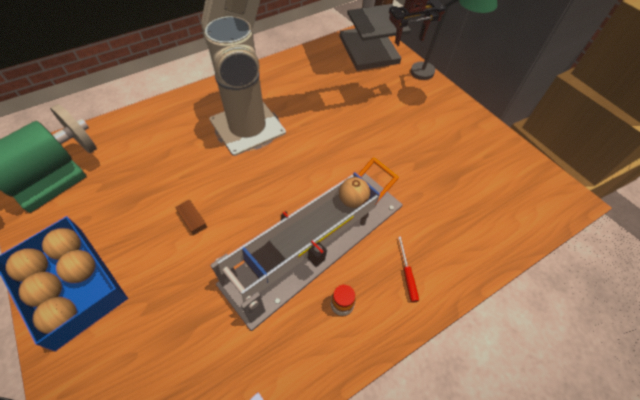

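View pics/a2.png

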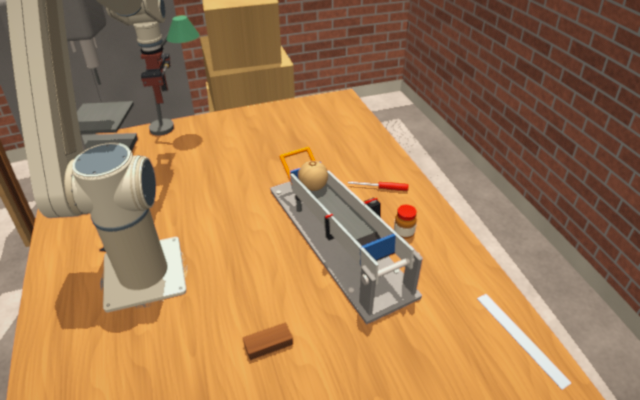

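The scene picture shows the chute with its hinge end near (235,290) and the orange handle at (380,172). The ball is at (355,192), against the end plate. The red pointers are near (284,215) and (316,246), with the reader at (317,254). The side picture agrees: handle (297,157), ball (314,177), pointers near (328,220) and (373,205). The networks' `mark` result and their first `ball` result in the scene view are wrong, because they picked up the box of spare balls. Next I'll fit the mark from the red pointers.

```bash
cat >> h.py <<'E'
P=np.array([599.5,-304.5,130.]); H=np.array([511,228.5,142.]); u=(H-P)*[1,1,0]; u/=np.linalg.norm(u); xh=np.array([u[1],-u[0],0]); Z=np.array([0,0,1.])
def ch(x,y,z,t):
    "chute coords -> world at tilt t"
    return P+xh*x+u*(y*np.cos(t)-z*np.sin(t))+Z*(y*np.sin(t)+z*np.cos(t))
E
python3 - <<'E'
from h import *
print(u, ch(0,535,65,-.1))
tiles=[]
for cam,f,(x0,y0,w,h) in(('scene','a1.png',(205,140,210,190)),('side','a2.png',(260,130,180,190))):
    im=cv2.imread('pics/'+f); k=3
    hsv=cv2.cvtColor(im,cv2.COLOR_BGR2HSV); m=(((hsv[...,0]<6)|(hsv[...,0]>174))&(hsv[...,1]>180)&(hsv[...,2]>90)).astype(np.uint8)
    n,_,st,ce=cv2.connectedComponentsWithStats(m)
    for i in range(1,n):
        if st[i,4]>3 and x0<ce[i,0]<x0+w and y0<ce[i,1]<y0+h: print(cam,st[i],ce[i].round(1))
    c=cv2.resize(im[y0:y0+h,x0:x0+w],None,fx=k,fy=k,interpolation=cv2.INTER_CUBIC)
    for s in(-47,47):
        for y in range(200,320,20):
            p=(proj(cam,ch(s,y,45,-.1))-[x0,y0]+.5)*k; cv2.circle(c,tuple(int(v) for v in p),2,(0,255,0) if y!=260 else (255,0,255),-1)
    for q in((0,410,45),(0,535,65),(45,535,65),(-45,535,65),(0,0,0)):
        p=(proj(cam,ch(*q,-.1))-[x0,y0]+.5)*k; cv2.circle(c,tuple(int(v) for v in p),3,(255,255,0),-1)
    tiles.append(cv2.resize(c,(int(c.shape[1]*.65),int(570*.65))))
cv2.imwrite('pics/b.png',np.hstack(tiles)); print(np.hstack(tiles).shape)
E
```

```text
[-0.16379869  0.98649379  0.        ] [511.24258116 227.039031   141.26439284]
scene [283 212   5   4  13] [284.7 213.8]
scene [313 243  10  10  25] [317.7 247.4]
scene [404 267  14  34 244] [410.7 284. ]
scene [333 285  22  22 351] [343.7 295.3]
side [379 183  29   7 155] [393.3 186. ]
side [365 198  12   6  22] [369.5 200.6]
side [398 205  18  15 212] [406.3 212.3]
side [325 216   5   2   7] [326.9 216.4]
(370, 760, 3)
```

View pics/b.png

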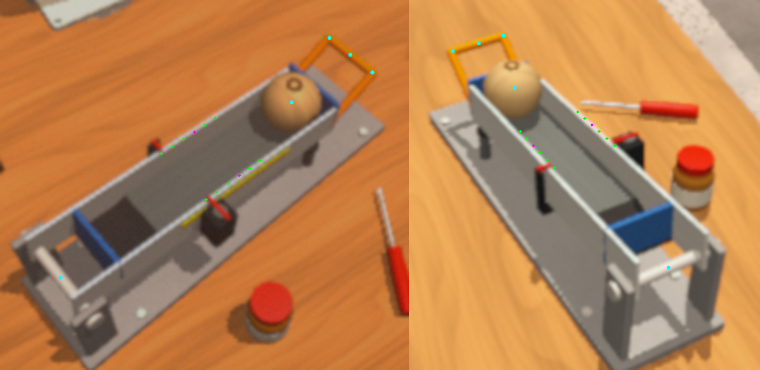

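Emit:
move_arm:
  motion:
    - [0.6,[-0.2,0,0],-0.08]
    - [0.6,[-0.2,0,0],-0.08]
    - [0.6,[-0.2,0,0],-0.08]
    - [0.6,[-0.2,0,0],0]
    - [0.6,[-0.2,0,0],0]

```text
t: 1.12
ee_pos: [237.4, 609.4, 223.0]
orientation: [0.26, -3.13, 0.0]
ft_force: [-0.5, 0.4, -0.3]
width: 57.7
```

The overlay matches the walls, ball, handle and hinge within a few mm, so the pivot and handle estimates hold. The pointers sit close to y = 200. I'll go above the handle now.

Emit:
move_arm:
  motion:
    - [0.6,[-0.15,-0.3,0],0]
    - [0.6,[-0.18,-0.37,0],0]
    - [0.6,[-0.18,-0.37,0],0]
    - [0.6,[-0.18,-0.37,0],0]
    - [0.6,[-0.18,-0.37,0],0]

```text
t: 1.53
ee_pos: [356.4, 450.6, 222.2]
orientation: [-0.27, 3.129, 0.008]
ft_force: [1.9, -0.7, 0.0]
width: 52.8
```

Emit:
move_arm:
  motion:
    - [0.6,[-0.18,-0.37,0],0]
    - [0.6,[-0.18,-0.37,0],0]
    - [0.6,[-0.18,-0.37,0],0]
    - [0.6,[-0.18,-0.37,0],0]
    - [0.6,[-0.15,-0.3,0],0]

```text
t: 1.95
ee_pos: [474.3, 285.3, 222.5]
orientation: [-0.271, 3.127, 0.009]
ft_force: [-0.0, 1.3, 0.1]
width: 52.6
```

```bash
python3 - <<'E'
from h import *
o=telemetry.get_obs(); print(o['t'],o['ee_pos'],o['orientation'])
R=Ro.from_rotvec(o['orientation']).as_matrix(); print('to handle, tool axes',R.T@(ch(0,535,65,-.1)-o['ee_pos']))
save('wrist','c.png'); print(lm('wrist','handle'),lm('wrist','mark'))
def hit(cam,uv,x):
    c,d=ray(cam,uv); k=(x-(c-P)@xh)/(d@xh); p=c+k*d-P; y,z=p@u,p[2]; t=-.1
    return round(y*np.cos(t)+z*np.sin(t),1), round(-y*np.sin(t)+z*np.cos(t),1)
for cam,uv,xs in(('scene',(284.7,213.8),(-47,-53)),('scene',(313,243),(47,)),('scene',(317.7,247.4),(47,53)),('side',(369.5,200.6),(47,53)),('side',(326.9,216.4),(-47,-53))):
    for x in xs: print(cam,uv,x,hit(cam,uv,x))
E
```

```text
1.95 [474.30091373 285.31593496 222.45300797] [-0.27051394  3.12655573  0.00923565]
to handle, tool axes [-26.07215569 -64.20784296  80.93250988]
[([507.8, 227.4, 142.2], 0.61)] []
scene (284.7, 213.8) -47 (np.float64(190.7), np.float64(74.2))
scene (284.7, 213.8) -53 (np.float64(195.8), np.float64(63.0))
scene (313, 243) 47 (np.float64(211.5), np.float64(28.0))
scene (317.7, 247.4) 47 (np.float64(234.0), np.float64(-19.2))
scene (317.7, 247.4) 53 (np.float64(226.6), np.float64(-3.1))
side (369.5, 200.6) 47 (np.float64(177.2), np.float64(70.5))
side (369.5, 200.6) 53 (np.float64(186.7), np.float64(62.7))
side (326.9, 216.4) -47 (np.float64(242.8), np.float64(15.2))
side (326.9, 216.4) -53 (np.float64(230.5), np.float64(25.3))
```

View pics/c.png

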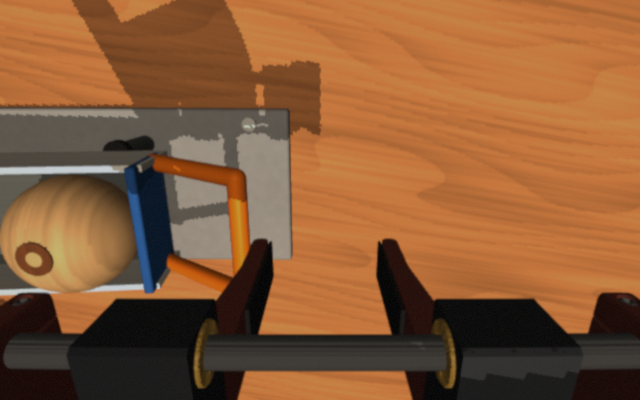

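The wrist picture shows the orange bar at (238,230), left of the fingers, with the ball at (68,233) and the end plate at (150,225). Triangulating the pointers from both views puts the mark at y ≈ 208. I'll centre over the bar and go down.

Emit:
move_arm:
  motion:
    - [0.6,[-0.13,-0.3,0.05],0]
    - [0.6,[-0.13,-0.3,0.1],0]
    - [0.6,[0,-0.05,0.15],0]
    - [0.6,[0,0,0.2],0]
    - [0.6,[0,0,0.2],0]

```text
t: 2.52
ee_pos: [514.7, 230.3, 155.2]
orientation: [-0.27, 3.116, 0.018]
ft_force: [-0.3, -0.3, -0.3]
width: 52.9
```

```bash
python3 - <<'E'
from h import *
o=telemetry.get_obs(); print(o['t'],o['ee_pos'],o['orientation'])
R=Ro.from_rotvec(o['orientation']).as_matrix(); print('to handle, tool axes',R.T@(ch(0,535,65,-.1)-o['ee_pos']),lm('scene','handle'),lm('side','handle'))
save('wrist','d.png')
E
```

```text
2.5167 [514.73659727 230.32961752 155.15923549] [-0.26960912  3.11624002  0.01815326]
to handle, tool axes [ 4.20959701 -2.78546106 13.80663827] [([509.6, 230.4, 143.8], 0.55), ([598.4, -304.7, 131.1], 0.32)] [([512.1, 225.9, 142.1], 0.94)]
```

View pics/d.png

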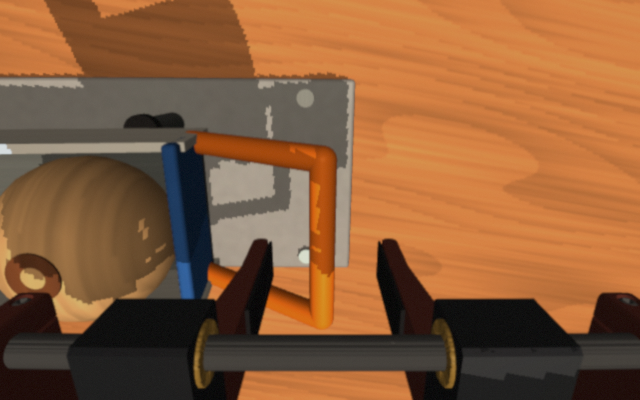

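The bar is centred between the fingers at column 322. I'll go down 32 mm and close.

Emit:
move_arm:
  motion:
    - [0.6,[0.02,-0.02,0.1],0]
    - [0.6,[0.02,-0.01,0.1],0]
    - [0.6,[0,0,0.08],0]
    - [0.6,[0,0,0.04],0]
    - [0.5,[0,0,0],0]

```text
t: 3.08
ee_pos: [510.4, 230.1, 123.1]
orientation: [-0.277, 3.115, 0.019]
ft_force: [-0.9, -0.2, 0.9]
width: 48.9
```

```bash
python3 - <<'E'
from h import *
o=telemetry.get_obs(); print(o['t'],o['ee_pos'],o['orientation'],o['ft_force'])
R=Ro.from_rotvec(o['orientation']).as_matrix(); print('to handle, tool axes',R.T@(ch(0,535,65,-.1)-o['ee_pos']))
E
```

```text
3.0833 [510.44362272 230.08976856 123.071835  ] [-0.27716753  3.11498778  0.01902835] [-0.88292086 -0.17274765  0.88701229]
to handle, tool axes [ -0.52565568  -2.94617039 -18.21972176]
```

Emit:
move_arm:
  motion:
    - [0.2,[0,0,0],0]
    - [0.2,[0,0,0],0]
    - [0.1,[0,0,0],0]
    - [0,[0,0,0],0]
    - [0,[0,0,0],0]

```text
t: 3.5
ee_pos: [511.1, 229.9, 123.8]
orientation: [-0.278, 3.114, 0.018]
ft_force: [5.6, -21.7, -1.1]
width: 16.4
```

Emit:
move_arm:
  motion:
    - [0,[0,0,0],0]
    - [0,[0,0,0],0]
    - [0,[0,0,0],0]
    - [0,[0,0,0],0]

```text
t: 3.83
ee_pos: [511.4, 228.4, 123.8]
orientation: [-0.277, 3.114, 0.016]
ft_force: [-0.1, 0.2, -2.1]
width: 13.3
```

Gripped, at 13.3 mm opening. I'll write a state helper, then lift slowly along the arc.

```bash
cat >> h.py <<'E'
from scipy.optimize import brentq
Z0=123.8; E0=np.array([511.4,228.4])
def tilt(o): return brentq(lambda t:535*np.sin(t)+65*np.cos(t)-(o['ee_pos'][2]-Z0+11.264),-.3,.3)
def state(ball=True,cams=('scene','side')):
    o=telemetry.get_obs(); t=tilt(o); R=Ro.from_rotvec(o['orientation']).as_matrix()
    ua=535*np.cos(t)-65*np.sin(t)-538.82
    print('t %.2f z %.1f tilt %.4f arc-err along u %.1f F %s'%(o['t'],o['ee_pos'][2],t,(np.array(o['ee_pos'][:2])-E0)@u[:2]-ua,np.round(o['ft_force'],1)), 'lean',(R[:,2]@u).round(3),'w%.1f'%o['width'])
    if ball:
        for c in cams:
            tp=telemetry.get_obs()['t']; optics.get_image(c)
            for a in optics.landmark_of(c,'ball'):
                d=np.array(a['location'])-P; y=d@u*np.cos(t)+d[2]*np.sin(t); z=-d@u*np.sin(t)+d[2]*np.cos(t)
                if abs(d@xh)<40 and abs(z-45)<40: print('  %s t %.2f ball y %.1f z %.1f x %.1f conf %.2f'%(c,tp,y,z,d@xh,a['confidence'])); break
E
python3 -c "
from h import *
state()"
```

```text
t 3.83 z 123.8 tilt -0.1000 arc-err along u 0.0 F [-0.1  0.2 -2.1] lean 0.009 w13.3
  scene t 3.83 ball y 409.2 z 43.7 x 0.8 conf 0.65
  side t 3.93 ball y 410.8 z 45.5 x -2.9 conf 0.76
```

Emit:
move_arm:
  motion:
    - [0,[0,0,-0.01],0]
    - [0,[0,0,-0.02],0]
    - [0,[0,-0.001,-0.02],0]
    - [0,[0,-0.001,-0.02],0]
    - [0,[0,-0.001,-0.02],0]

```text
t: 4.45
ee_pos: [511.4, 228.2, 132.1]
orientation: [-0.277, 3.114, 0.016]
ft_force: [2.5, -0.3, -6.5]
width: 13.2
```

```bash
python3 -c "
from h import *
state(False)"
```

```text
t 4.45 z 132.1 tilt -0.0845 arc-err along u 0.0 F [ 2.5 -0.3 -6.5] lean 0.009 w13.2
```

Emit:
move_arm:
  motion:
    - [0,[0,-0.001,-0.022],0]
    - [0,[0,-0.001,-0.022],0]
    - [0,[0,-0.001,-0.022],0]
    - [0,[0,-0.001,-0.022],0]
    - [0,[0,-0.001,-0.022],0]

```text
t: 4.87
ee_pos: [511.4, 227.6, 144.3]
orientation: [-0.276, 3.114, 0.016]
ft_force: [2.6, 0.9, -7.1]
width: 13.2
```

Emit:
move_arm:
  motion:
    - [0,[0,-0.001,-0.022],0]
    - [0,[0,-0.001,-0.022],0]
    - [0,[0,-0.001,-0.022],0]
    - [0,[0,-0.001,-0.022],0]
    - [0,[0,-0.001,-0.022],0]

```text
t: 5.28
ee_pos: [511.6, 226.8, 156.6]
orientation: [-0.275, 3.113, 0.016]
ft_force: [3.3, -0.9, -5.8]
width: 13.1
```

Emit:
move_arm:
  motion:
    - [0,[0,-0.002,-0.022],0]
    - [0,[0,-0.002,-0.022],0]
    - [0,[0,-0.002,-0.022],0]
    - [0,[0,-0.002,-0.022],0]
    - [0,[0,-0.002,-0.022],0]

```text
t: 5.7
ee_pos: [511.8, 225.6, 168.9]
orientation: [-0.275, 3.113, 0.017]
ft_force: [3.6, -0.1, -6.0]
width: 13.3
```

Emit:
move_arm:
  motion:
    - [0,[0,-0.002,-0.022],0]
    - [0,[0,-0.002,-0.022],0]
    - [0,[0,-0.002,-0.02],0]
    - [0,[0,-0.001,-0.01],0]
    - [0,[0,0,0],0]

```text
t: 6.12
ee_pos: [511.9, 224.7, 177.6]
orientation: [-0.275, 3.112, 0.017]
ft_force: [1.9, 1.0, -6.7]
width: 13.0
```

```bash
python3 -c "
from h import *
state()"
```

```text
t 6.12 z 177.6 tilt 0.0002 arc-err along u 0.1 F [ 1.9  1.  -6.7] lean 0.009 w13.0
  scene t 6.12 ball y 409.4 z 42.3 x -1.0 conf 0.75
  side t 6.22 ball y 410.2 z 42.8 x -1.4 conf 0.58
```

Emit:
move_arm:
  motion:
    - [0,[0,-0.002,-0.015],0]
    - [0,[0,-0.003,-0.025],0]
    - [0,[0,-0.003,-0.025],0]
    - [0,[0,-0.003,-0.025],0]
    - [0,[0,-0.001,-0.01],0]

```text
t: 6.73
ee_pos: [512.2, 223.4, 187.9]
orientation: [-0.275, 3.112, 0.016]
ft_force: [3.3, 0.4, -6.9]
width: 13.4
```

```bash
python3 -c "
from h import *
state(cams=('side','scene'))"
```

```text
t 6.73 z 187.9 tilt 0.0193 arc-err along u 0.1 F [ 3.3  0.4 -6.9] lean 0.009 w13.4
  side t 6.73 ball y 408.9 z 45.0 x -3.2 conf 0.73
  scene t 6.83 ball y 407.2 z 45.7 x -0.5 conf 0.86
```

```bash
python3 -c "
from h import *
state(cams=('side','scene','side','scene'))"
```

```text
t 6.93 z 187.4 tilt 0.0185 arc-err along u 0.1 F [ 3.5  0.8 -6. ] lean 0.009 w13.5
  side t 6.93 ball y 407.1 z 42.2 x -8.5 conf 0.89
  scene t 7.03 ball y 404.7 z 44.0 x -1.8 conf 0.58
  side t 7.13 ball y 402.8 z 43.5 x -4.9 conf 0.92
  scene t 7.23 ball y 402.3 z 44.6 x -0.8 conf 0.68
```

```bash
python3 -c "
from h import *
state(cams=('side','scene','side','scene'))"
```

```text
t 7.33 z 187.3 tilt 0.0184 arc-err along u 0.1 F [ 3.9 -0.7 -5.9] lean 0.009 w13.1
  side t 7.33 ball y 396.6 z 47.1 x -4.3 conf 0.75
  scene t 7.43 ball y 392.1 z 43.8 x 2.6 conf 0.88
  side t 7.53 ball y 390.8 z 47.2 x -4.8 conf 0.75
  scene t 7.63 ball y 383.5 z 40.5 x -0.1 conf 0.90
```

Emit:
move_arm:
  motion:
    - [0,[0,0.001,0.015],0]
    - [0,[0,0.002,0.02],0]
    - [0,[0,0.001,0.01],0]

```text
t: 7.98
ee_pos: [512.0, 224.1, 182.8]
orientation: [-0.275, 3.112, 0.017]
ft_force: [3.2, 0.9, -5.8]
width: 13.3
```

```bash
python3 -c "
from h import *
state(cams=('side','scene','side','scene'))"
```

```text
t 7.98 z 182.8 tilt 0.0098 arc-err along u 0.1 F [ 3.2  0.9 -5.8] lean 0.009 w13.3
  side t 7.98 ball y 370.2 z 43.7 x -6.9 conf 0.90
  scene t 8.08 ball y 364.3 z 43.6 x -2.8 conf 0.93
  side t 8.18 ball y 360.5 z 44.2 x -3.9 conf 0.56
  scene t 8.28 ball y 356.1 z 44.5 x 1.5 conf 0.68
```

```bash
python3 -c "
from h import *
state(cams=('side','scene')*4)"
```

```text
t 8.38 z 183.1 tilt 0.0104 arc-err along u 0.1 F [ 3.1  1.3 -6.3] lean 0.01 w13.0
  side t 8.38 ball y 353.3 z 44.7 x -6.3 conf 0.81
  scene t 8.48 ball y 350.8 z 43.0 x 1.8 conf 0.91
  side t 8.58 ball y 346.1 z 43.7 x -3.0 conf 0.55
  scene t 8.68 ball y 341.1 z 38.5 x -4.0 conf 0.77
  side t 8.78 ball y 341.5 z 43.0 x -3.2 conf 0.73
  scene t 8.88 ball y 342.0 z 42.9 x -0.5 conf 0.70
  side t 8.98 ball y 337.9 z 44.9 x -6.0 conf 0.96
  scene t 9.08 ball y 333.9 z 43.0 x 3.1 conf 0.67
```

Emit:
move_arm:
  motion:
    - [0,[0,-0.002,-0.015],0]
    - [0,[0,-0.002,-0.015],0]
    - [0,[0,0,-0.005],0]

```text
t: 9.43
ee_pos: [512.1, 223.6, 186.7]
orientation: [-0.275, 3.112, 0.017]
ft_force: [3.0, 0.5, -6.8]
width: 13.6
```

```bash
python3 -c "
from h import *
state(cams=('side','scene')*3)"
```

```text
t 9.43 z 186.7 tilt 0.0172 arc-err along u 0.1 F [ 3.   0.5 -6.8] lean 0.009 w13.6
  scene t 9.53 ball y 325.2 z 41.5 x 0.3 conf 0.66
  side t 9.63 ball y 322.6 z 46.3 x -5.8 conf 0.63
  scene t 9.73 ball y 319.5 z 47.4 x -1.9 conf 0.64
  side t 9.83 ball y 316.8 z 43.1 x -2.9 conf 0.96
  scene t 9.93 ball y 313.7 z 42.2 x -0.2 conf 0.56
```

```bash
python3 -c "
from h import *
state(cams=('side','scene')*4)"
```

```text
t 10.03 z 186.4 tilt 0.0166 arc-err along u 0.1 F [ 3.5  0.1 -6.9] lean 0.009 w13.0
  side t 10.03 ball y 307.9 z 47.0 x -5.9 conf 0.72
  scene t 10.13 ball y 308.2 z 43.4 x -2.3 conf 0.55
  side t 10.23 ball y 302.1 z 44.6 x -4.4 conf 0.93
  scene t 10.33 ball y 298.8 z 44.7 x -0.9 conf 0.71
  side t 10.43 ball y 296.7 z 44.0 x -4.3 conf 0.82
  side t 10.63 ball y 288.4 z 43.8 x -7.9 conf 0.91
  scene t 10.73 ball y 284.1 z 41.4 x -0.4 conf 0.91
```

```bash
python3 -c "
from h import *
state(cams=('side','scene')*2)"
```

```text
t 10.83 z 186.5 tilt 0.0167 arc-err along u 0.1 F [ 3.7 -0.8 -6.2] lean 0.009 w13.3
  side t 10.83 ball y 276.8 z 43.6 x -5.5 conf 0.80
  scene t 10.93 ball y 273.5 z 46.4 x -3.4 conf 0.88
  side t 11.03 ball y 262.5 z 43.5 x -4.0 conf 0.64
  scene t 11.13 ball y 259.7 z 44.0 x 1.1 conf 0.57
```

Emit:
move_arm:
  motion:
    - [0,[0,0.002,0.015],0]
    - [0,[0,0.002,0.015],0]
    - [0,[0,0,0.005],0]

```text
t: 11.48
ee_pos: [512.0, 224.1, 182.8]
orientation: [-0.275, 3.112, 0.017]
ft_force: [3.4, -1.0, -5.8]
width: 13.4
```

```bash
python3 -c "
from h import *
state(cams=('side','scene')*1)"
```

```text
t 11.48 z 182.8 tilt 0.0099 arc-err along u 0.1 F [ 3.4 -1.  -5.8] lean 0.009 w13.4
  side t 11.48 ball y 242.5 z 42.7 x -4.2 conf 0.87
  scene t 11.58 ball y 239.4 z 45.2 x -0.1 conf 0.85
```

Emit:
move_arm:
  motion:
    - [0,[0,0.002,0.02],0]
    - [0,[0,0.001,0.015],0]

```text
t: 11.85
ee_pos: [511.9, 224.5, 179.6]
orientation: [-0.275, 3.112, 0.017]
ft_force: [2.7, 0.5, -5.4]
width: 13.2
```

```bash
python3 -c "
from h import *
state(cams=('side','scene')*1)"
```

```text
t 11.85 z 179.6 tilt 0.0039 arc-err along u 0.1 F [ 2.7  0.5 -5.4] lean 0.01 w13.2
  side t 11.85 ball y 535.4 z 64.6 x -1.5 conf 0.67
  scene t 11.95 ball y 228.3 z 41.4 x 0.1 conf 0.76
```

```bash
python3 -c "
from h import *
state(cams=('scene','side')*2)"
```

```text
t 12.05 z 179.7 tilt 0.0040 arc-err along u 0.1 F [ 3.2  0.6 -5.5] lean 0.01 w13.4
  scene t 12.05 ball y 217.3 z 43.3 x 0.4 conf 0.92
  side t 12.15 ball y 218.2 z 43.9 x -3.8 conf 0.87
  scene t 12.25 ball y 217.8 z 43.0 x -1.9 conf 0.81
  side t 12.35 ball y 216.2 z 42.6 x -8.4 conf 0.80
```

```bash
cat >> h.py <<'E'
def look(name,y=208):
    t=tilt(telemetry.get_obs()); T=[]
    for cam,(x0,y0) in(('scene',(255,185)),('side',(300,160))):
        im=optics.get_image(cam)[:,:,::-1]; c=cv2.resize(im[y0:y0+80,x0:x0+90],None,fx=4.4,fy=4.4,interpolation=cv2.INTER_CUBIC)
        T.append(c); cv2.imwrite('pics/raw_%s_%s'%(cam,name),im)
    cv2.imwrite('pics/'+name,np.hstack(T))
    state()
E
python3 -c "
from h import *
look('e.png')"
```

```text
t 12.55 z 179.8 tilt 0.0041 arc-err along u 0.1 F [ 2.9  0.4 -5. ] lean 0.01 w13.4
  scene t 12.55 ball y 216.4 z 44.2 x -2.3 conf 0.64
  side t 12.65 ball y 219.7 z 46.2 x -2.5 conf 0.71
```

View pics/e.png

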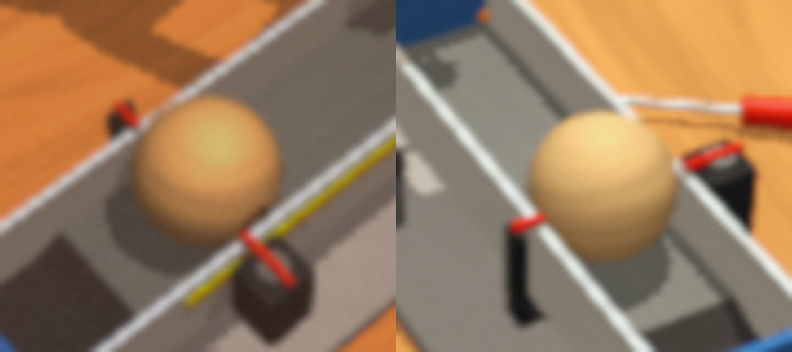

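The ball is at rest and somewhat short of the line between the pointer tips. In the left panel the tips are at (136,124) and (241,233) with the ball centre at (207,170). In the right panel the tips are at (543,217) and (688,165) with the ball centre at (603,186). I'll triangulate both.

```bash
cat >> h.py <<'E'
def tri(a,b,t):
    f=lambda c,x0,y0:(x0+(c[0]+.5)/4.4-.5, y0+(c[1]+.5)/4.4-.5)
    (c1,d1),(c2,d2)=ray('scene',f(a,255,185)),ray('side',f((b[0]-396,b[1]),300,160))
    A=[];r=[]
    for c,d in((c1,d1),(c2,d2)):
        d=d/np.linalg.norm(d); M=np.eye(3)-np.outer(d,d); A.append(M); r.append(M@c)
    p=np.linalg.lstsq(np.vstack(A),np.hstack(r),rcond=None)[0]-P
    return np.round([p@xh,p@u*np.cos(t)+p[2]*np.sin(t),-p@u*np.sin(t)+p[2]*np.cos(t)],1)
E
python3 -c "
from h import *
t=.0041
for n,a,b in(('near',(136,124),(543,217)),('far',(241,233),(688,165)),('ball',(207,170),(603,186))): print(n,tri(a,b,t))"
```

```text
near [-50.7 202.8  48.9]
far [ 46.9 201.   51.1]
ball [ -1.9 216.8  42.2]
```

Mark y ≈ 202, ball y ≈ 217. I'll give it a gentle nudge of about 15 mm.

Emit:
move_arm:
  motion:
    - [0,[0,-0.002,-0.02],0]
    - [0,[0,-0.002,-0.02],0]
    - [0,[0,-0.002,-0.02],0]
    - [0,[0,0,-0.005],0]

```text
t: 13.08
ee_pos: [512.1, 223.6, 186.7]
orientation: [-0.275, 3.112, 0.017]
ft_force: [3.1, -0.2, -6.9]
width: 13.1
```

```bash
python3 -c "
from h import *
state(cams=('scene','side'))"
```

```text
t 13.08 z 186.7 tilt 0.0172 arc-err along u 0.1 F [ 3.1 -0.2 -6.9] lean 0.009 w13.1
  scene t 13.08 ball y 218.4 z 44.5 x 0.9 conf 0.81
  side t 13.18 ball y 213.4 z 44.1 x -1.9 conf 0.55
```

```bash
python3 -c "
from h import *
state(cams=('scene','side','scene'))"
```

```text
t 13.28 z 186.4 tilt 0.0166 arc-err along u 0.1 F [ 3.1 -0.9 -3.9] lean 0.009 w13.0
  scene t 13.28 ball y 215.0 z 44.2 x -0.0 conf 0.89
  side t 13.38 ball y 209.8 z 44.9 x -7.5 conf 0.74
  scene t 13.48 ball y 210.9 z 42.4 x -0.4 conf 0.60
```

Emit:
move_arm:
  motion:
    - [0,[0,0.002,0.02],0]
    - [0,[0,0.002,0.025],0]
    - [0,[0,0.001,0.015],0]

```text
t: 13.83
ee_pos: [511.9, 224.4, 180.0]
orientation: [-0.275, 3.113, 0.017]
ft_force: [1.5, 0.7, -4.8]
width: 13.2
```

```bash
python3 -c "
from h import *
state(cams=('scene','side'))
look('f.png')"
```

```text
t 13.83 z 180.0 tilt 0.0046 arc-err along u 0.1 F [ 1.5  0.7 -4.8] lean 0.01 w13.2
  scene t 13.83 ball y 203.1 z 42.7 x -4.1 conf 0.63
t 14.13 z 180.3 tilt 0.0052 arc-err along u 0.1 F [ 2.3  1.4 -5.6] lean 0.01 w13.3
  scene t 14.13 ball y 199.0 z 44.6 x 1.1 conf 0.74
  side t 14.23 ball y 200.5 z 45.4 x -3.0 conf 0.86
```

View pics/f.png

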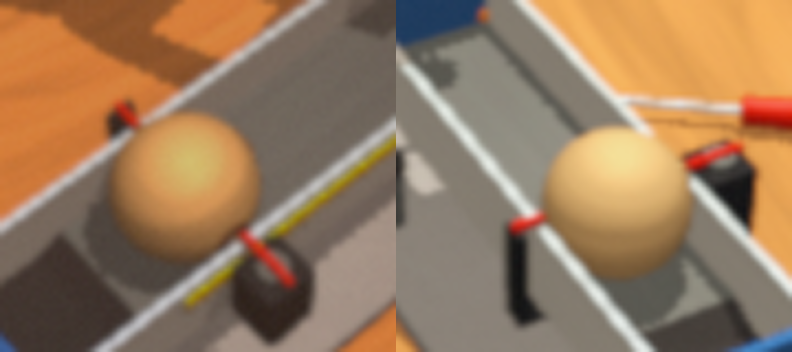

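```bash
python3 -c "
from h import *
print(tri((184.5,187),(617.5,201.5),.0048))
for cam in('scene','side'):
    x0,y0=dict(scene=(255,185),side=(300,160))[cam]
    for y in(196,199,202,205): print(cam,y,((proj(cam,ch(0,y,45,.0048))-[x0,y0]+.5)*4.4-.5+[396*(cam=='side'),0]).round(1))
state(cams=('scene','side')*2)"
```

```text
[ -1.8 199.6  42.5]
scene 196 [181.9 189.4]
scene 199 [185.8 186.5]
scene 202 [189.7 183.5]
scene 205 [193.7 180.6]
side 196 [624.1 201.5]
side 199 [621.5 198.6]
side 202 [618.9 195.7]
side 205 [616.3 192.8]
t 14.33 z 180.4 tilt 0.0053 arc-err along u 0.1 F [ 2.5  1.1 -5.3] lean 0.01 w13.3
  scene t 14.33 ball y 199.6 z 43.7 x -1.0 conf 0.84
  side t 14.43 ball y 201.4 z 42.2 x -4.7 conf 0.74
  scene t 14.53 ball y 197.1 z 46.4 x -2.1 conf 0.93
  side t 14.63 ball y 195.4 z 45.4 x -4.8 conf 0.76
```

```bash
cat > m.py <<'E'
from h import *
def L(c): return (c[0]+.5)*4.4-.5,(c[1]+.5)*4.4-.5
def full2(cam,p): 
    x0,y0=dict(scene=(255,185),side=(300,160))[cam]; a=L((p[0]-x0,p[1]-y0)); return (a[0]+396*(cam=='side'),a[1])
def cam_red(im):
    h=cv2.cvtColor(im,cv2.COLOR_BGR2HSV); m=(((h[...,0]<5)|(h[...,0]>175))&(h[...,1]>190)&(h[...,2]>90)).astype(np.uint8)
    n,_,s,c=cv2.connectedComponentsWithStats(m); return [(c[i],s[i,4]) for i in range(1,n) if s[i,4]>3]
t0=.0048
R={}
for cam in('scene','side'):
    box=dict(scene=((275,205,295,220),(305,236,328,255)),side=((320,206,338,220),(360,190,380,205)))[cam]
    for k,b in zip(('near','far'),box):
        for nm in('e','f'):
            im=cv2.imread(f'pics/raw_{cam}_{nm}.png'); r=[(c,a) for c,a in cam_red(im) if b[0]<=c[0]<=b[2] and b[1]<=c[1]<=b[3]]
            if r: R[cam,k,nm]=max(r,key=lambda x:x[1])[0]; print(cam,k,nm,[(c.round(1),a) for c,a in r])
for k in('near','far'):
    for nm in('e','f'):
        try: print(k,nm,tri(full2('scene',R['scene',k,nm]),full2('side',R['side',k,nm]),t0))
        except KeyError: pass
B={}
for cam in('scene','side'):
    optics.get_image(cam)
    for r in optics.regions_of(cam,'ball'):
        c,rad=cv2.minEnclosingCircle(np.argwhere(r['pixels'])[:,::-1].astype(np.float32))
        b=dict(scene=(270,200,330,250),side=(320,180,370,225))[cam]
        if b[0]<c[0]<b[2] and b[1]<c[1]<b[3]: B[cam]=c; print(cam,c,rad,r['confidence']); break
if len(B)==2: print('ball',tri(full2('scene',B['scene']),full2('side',B['side']),tilt(telemetry.get_obs())))
state(cams=('scene','side'))
E
python3 m.py
```

```text
scene near e [(array([283.2, 210.6]), np.int32(11))]
scene near f [(array([283.2, 210.8]), np.int32(9))]
scene far e [(array([316.9, 245.1]), np.int32(11))]
scene far f [(array([316.7, 244.9]), np.int32(12))]
side near e [(array([327.2, 211.3]), np.int32(6))]
side near f [(array([327.3, 211.1]), np.int32(7))]
side far e [(array([375.4, 193.6]), np.int32(5)), (array([368.5, 196. ]), np.int32(13))]
side far f [(array([375. , 193.5]), np.int32(4)), (array([368.6, 196.1]), np.int32(13))]
near e [-64.5 206.   42.4]
near f [-64.1 205.9  42.7]
far e [ 66.4 211.   35.9]
far f [ 66.1 210.3  36.5]
scene (296.3227844238281, 227.2911376953125) 17.370935440063477 0.89
side (350.0, 205.4600067138672) 17.653749465942383 0.82
ball [ -1.8 199.   42.6]
t 14.93 z 180.3 tilt 0.0052 arc-err along u 0.1 F [ 1.4  1.8 -5.3] lean 0.01 w13.4
  scene t 14.93 ball y 200.2 z 44.2 x 0.4 conf 0.57
  side t 15.03 ball y 198.7 z 46.6 x -5.0 conf 0.59
```

```bash
cat > r.py <<'E'
from h import *
def lines(cam,im,boxes,t):
    h=cv2.cvtColor(im,cv2.COLOR_BGR2HSV).astype(int); b=im.astype(int)
    w=np.clip(b[...,2]-1.0*np.maximum(b[...,1]*1.35,b[...,0]*1.35)-25,0,None)
    out=[]
    for x0,y0,x1,y1 in boxes:
        for v in range(y0,y1+1):
            for q in range(x0,x1+1):
                if w[v,q]>15 and (h[v,q,0]<6 or h[v,q,0]>172) and h[v,q,1]>150:
                    c,d=ray(cam,(q,v)); c=c-P
                    f=lambda p:np.array([p@u*np.cos(t)+p[2]*np.sin(t),-(p@u)*np.sin(t)+p[2]*np.cos(t)])
                    c2,d2=f(c),f(d); n=np.array([-d2[1],d2[0]]); n/=np.linalg.norm(n); out.append((*n,n@c2,w[v,q]))
    return np.array(out)
bx=dict(scene=((278,205,288,217),(308,236,322,252)),side=((322,206,336,216),(362,190,378,201)))
for nm,t in(('e',.0041),('f',.0048)):
    L={(c,k):lines(c,cv2.imread(f'pics/raw_{c}_{nm}.png'),[bx[c][k]],t) for c in bx for k in(0,1)}
    for ks in((0,),(1,),(0,1)):
        A=[];r=[]
        for c in bx:
            l=np.vstack([L[c,k] for k in ks]); s=np.sqrt(l[:,3]/l[:,3].sum()); A.append(l[:,:2]*s[:,None]); r.append(l[:,2]*s)
        print(nm,ks,[len(L[c,k]) for c in bx for k in ks],np.linalg.lstsq(np.vstack(A),np.hstack(r),rcond=None)[0].round(1))
        for z in (45,48):
            print('   z',z,{c:(round(float(np.average((l[:,2]-l[:,1]*z)/l[:,0],weights=l[:,3])),1)) for c in bx for l in [np.vstack([L[c,k] for k in ks])]})
E
python3 r.py
```

```text
e (0,) [12, 15] [202.3  49.2]
   z 45 {'scene': 203.8, 'side': 206.5}
   z 48 {'scene': 202.7, 'side': 203.5}
e (1,) [37, 31] [202.3  50. ]
   z 45 {'scene': 204.0, 'side': 207.2}
   z 48 {'scene': 202.9, 'side': 204.2}
e (0, 1) [12, 37, 15, 31] [202.3  49.7]
   z 45 {'scene': 203.9, 'side': 207.0}
   z 48 {'scene': 202.9, 'side': 204.0}
f (0,) [12, 16] [202.3  49.1]
   z 45 {'scene': 203.7, 'side': 206.4}
   z 48 {'scene': 202.7, 'side': 203.4}
f (1,) [38, 31] [202.1  50. ]
   z 45 {'scene': 203.8, 'side': 207.1}
   z 48 {'scene': 202.8, 'side': 204.1}
f (0, 1) [12, 38, 16, 31] [202.2  49.7]
   z 45 {'scene': 203.8, 'side': 206.9}
   z 48 {'scene': 202.8, 'side': 203.9}
```

The rod-line fit from both pointers puts the mark at y = 202.2. The ball rests at 199.0, about 3 mm too far, so I'll nudge it back.

Emit:
move_arm:
  motion:
    - [0,[0,0.001,0.018],0]
    - [0,[0,0.002,0.02],0]
    - [0,[0,0.002,0.02],0]
    - [0,[0,0.002,0.02],0]
    - [0,[0,0.001,0.015],0]

```text
t: 15.55
ee_pos: [511.8, 225.5, 170.3]
orientation: [-0.275, 3.113, 0.017]
ft_force: [0.7, 2.0, -4.9]
width: 13.1
```

Emit:
move_arm:
  motion:
    - [0,[0,0,0],0]
    - [0,[0,0,0],0]
    - [0,[0,-0.002,-0.02],0]
    - [0,[0,-0.002,-0.02],0]
    - [0,[0,-0.002,-0.02],0]

```text
t: 15.97
ee_pos: [511.9, 224.9, 176.0]
orientation: [-0.276, 3.113, 0.017]
ft_force: [1.6, 1.8, -4.2]
width: 12.7
```

```bash
sed -i '/^t0=/,/except KeyError/d' m.py; python3 m.py
```

```text
scene (297.92559814453125, 226.69471740722656) 17.715238571166992 0.8
side (348.66326904296875, 205.0102081298828) 17.40028190612793 0.58
ball [ -2.1 204.2  41.3]
t 16.17 z 175.9 tilt -0.0031 arc-err along u 0.1 F [ 1.3  2.3 -4.3] lean 0.01 w13.1
  scene t 16.17 ball y 205.7 z 45.2 x -1.5 conf 0.73
  side t 16.27 ball y 202.7 z 42.4 x -7.7 conf 0.61
```

```bash
python3 m.py; python3 m.py; python3 m.py
```

```text
scene (298.1961975097656, 226.8755340576172) 17.657495498657227 0.85
side (348.35107421875, 205.35105895996094) 17.541282653808594 0.75
ball [ -2.2 205.3  39.4]
t 16.57 z 175.7 tilt -0.0035 arc-err along u 0.1 F [ 2.1  2.5 -5.5] lean 0.01 w12.9
  scene t 16.57 ball y 205.0 z 43.8 x -2.2 conf 0.95
  side t 16.67 ball y 204.0 z 42.5 x -1.8 conf 0.73
scene (310.4776611328125, 219.18528747558594) 104.64376831054688 0.59
side (348.1000061035156, 204.96665954589844) 17.96333122253418 0.91
ball [  4.2 236.9  26.4]
t 16.97 z 175.7 tilt -0.0034 arc-err along u 0.1 F [ 2.6  2.6 -5.7] lean 0.01 w13.3
  scene t 16.97 ball y 204.0 z 43.5 x 1.8 conf 0.82
scene (298.2313537597656, 226.5373077392578) 17.07016944885254 0.94
side (348.42376708984375, 204.78036499023438) 17.4113826751709 0.67
ball [ -2.  205.3  41.3]
t 17.37 z 175.7 tilt -0.0034 arc-err along u 0.1 F [ 2.3  1.2 -4.9] lean 0.01 w13.4
  scene t 17.37 ball y 203.1 z 44.6 x 0.1 conf 0.95
```

The ball is steady at y ≈ 204–205, about 2 mm from the mark. Nearly all camera calls are used, so I'll hold with zero rows and save what is left.

Emit:
move_arm:
  motion:
    - [0,[0,0,0],0]
    - [0,[0,0,0],0]
    - [0,[0,0,0],0]
    - [0,[0,0,0],0]
    - [0,[0,0,0],0]

```text
t: 17.98
ee_pos: [511.9, 224.9, 175.8]
orientation: [-0.276, 3.113, 0.017]
ft_force: [1.9, 2.6, -4.9]
width: 13.5
```

Emit:
move_arm:
  motion:
    - [0,[0,0,0],0]
    - [0,[0,0,0],0]
    - [0,[0,0,0],0]
    - [0,[0,0,0],0]
    - [0,[0,0,0],0]

```text
t: 18.4
ee_pos: [511.9, 224.9, 175.7]
orientation: [-0.276, 3.113, 0.017]
ft_force: [2.0, 1.6, -4.9]
width: 13.1
```

```bash
python3 -c "
from h import *
state(False)
try:
    im=save('scene','g.png'); cv2.imwrite('pics/g2.png',cv2.resize(im[185:265,255:345,::-1],None,fx=4.4,fy=4.4,interpolation=cv2.INTER_CUBIC))
except Exception as e: print(e)
print(telemetry.get_obs()['t'])"
```

```text
t 18.40 z 175.7 tilt -0.0034 arc-err along u 0.1 F [ 2.   1.6 -4.9] lean 0.01 w13.1
18.45
```

View pics/g2.png

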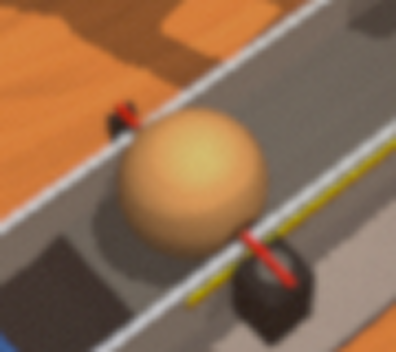

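The ball centre is at (193,182), so y ≈ 204.5. It is between the tips at (137,124) and (242,233) and has not moved since t = 16.4. I'll hold on past five seconds.

Emit:
move_arm:
  motion:
    - [0,[0,0,0],0]
    - [0,[0,0,0],0]
    - [0,[0,0,0],0]
    - [0,[0,0,0],0]
    - [0,[0,0,0],0]

```text
t: 18.87
ee_pos: [511.9, 224.9, 175.7]
orientation: [-0.276, 3.113, 0.017]
ft_force: [2.3, 2.4, -4.4]
width: 13.4
```

Emit:
move_arm:
  motion:
    - [0,[0,0,0],0]
    - [0,[0,0,0],0]
    - [0,[0,0,0],0]
    - [0,[0,0,0],0]
    - [0,[0,0,0],0]

```text
t: 19.28
ee_pos: [511.9, 224.9, 175.7]
orientation: [-0.276, 3.113, 0.017]
ft_force: [1.8, 1.8, -5.4]
width: 13.2
```

Emit:
move_arm:
  motion:
    - [0,[0,0,0],0]
    - [0,[0,0,0],0]
    - [0,[0,0,0],0]
    - [0,[0,0,0],0]
    - [0,[0,0,0],0]

```text
t: 19.7
ee_pos: [511.9, 224.9, 175.7]
orientation: [-0.276, 3.113, 0.017]
ft_force: [2.1, 2.3, -5.3]
width: 13.1
```

Emit:
move_arm:
  motion:
    - [0,[0,0,0],0]
    - [0,[0,0,0],0]
    - [0,[0,0,0],0]
    - [0,[0,0,0],0]
    - [0,[0,0,0],0]

```text
t: 20.12
ee_pos: [511.9, 224.9, 175.7]
orientation: [-0.276, 3.113, 0.017]
ft_force: [1.9, 2.6, -5.2]
width: 13.3
```

Emit:
move_arm:
  motion:
    - [0,[0,0,0],0]
    - [0,[0,0,0],0]
    - [0,[0,0,0],0]
    - [0,[0,0,0],0]
    - [0,[0,0,0],0]

```text
t: 20.53
ee_pos: [511.9, 224.9, 175.7]
orientation: [-0.276, 3.113, 0.017]
ft_force: [1.4, 2.0, -4.9]
width: 13.3
```

Emit:
move_arm:
  motion:
    - [0,[0,0,0],0]
    - [0,[0,0,0],0]
    - [0,[0,0,0],0]
    - [0,[0,0,0],0]
    - [0,[0,0,0],0]

```text
t: 20.95
ee_pos: [511.9, 224.9, 175.8]
orientation: [-0.276, 3.113, 0.017]
ft_force: [2.0, 2.5, -5.2]
width: 13.3
```

Emit:
move_arm:
  motion:
    - [0,[0,0,0],0]
    - [0,[0,0,0],0]
    - [0,[0,0,0],0]
    - [0,[0,0,0],0]
    - [0,[0,0,0],0]

```text
t: 21.37
ee_pos: [511.9, 224.9, 175.7]
orientation: [-0.276, 3.113, 0.017]
ft_force: [1.0, 1.7, -4.9]
width: 13.1
```

Emit:
move_arm:
  motion:
    - [0,[0,0,0],0]
    - [0,[0,0,0],0]
    - [0,[0,0,0],0]
    - [0,[0,0,0],0]
    - [0,[0,0,0],0]

```text
t: 21.78
ee_pos: [511.9, 225.0, 175.7]
orientation: [-0.276, 3.113, 0.017]
ft_force: [1.8, 1.6, -5.0]
width: 13.3
```

Emit:
move_arm:
  motion:
    - [0,[0,0,0],0]
    - [0,[0,0,0],0]
    - [0,[0,0,0],0]
    - [0,[0,0,0],0]
    - [0,[0,0,0],0]

```text
t: 22.2
ee_pos: [511.9, 224.9, 175.7]
orientation: [-0.276, 3.113, 0.017]
ft_force: [2.1, 1.1, -5.5]
width: 13.3
```

Emit:
move_arm:
  motion:
    - [0,[0,0,0],0]
    - [0,[0,0,0],0]
    - [0,[0,0,0],0]
    - [0,[0,0,0],0]
    - [0,[0,0,0],0]

```text
t: 22.62
ee_pos: [511.9, 224.9, 175.7]
orientation: [-0.276, 3.113, 0.017]
ft_force: [1.4, 1.3, -5.1]
width: 13.3
```

Emit:
move_arm:
  motion:
    - [0,[0,0,0],0]
    - [0,[0,0,0],0]
    - [0,[0,0,0],0]
    - [0,[0,0,0],0]
    - [0,[0,0,0],0]

```text
t: 23.03
ee_pos: [511.9, 224.9, 175.7]
orientation: [-0.276, 3.113, 0.017]
ft_force: [1.8, 2.2, -5.2]
width: 13.1
```

Over six seconds at rest. Now I'll tip it gently on into the pocket.

Emit:
move_arm:
  motion:
    - [0,[0,-0.002,-0.018],0]
    - [0,[0,-0.003,-0.022],0]
    - [0,[0,-0.003,-0.022],0]
    - [0,[0,-0.003,-0.022],0]
    - [0,[0,-0.003,-0.02],0]

```text
t: 23.45
ee_pos: [512.1, 223.5, 186.9]
orientation: [-0.276, 3.113, 0.018]
ft_force: [2.7, 2.1, -5.4]
width: 13.2
```

Emit:
move_arm:
  motion:
    - [0,[0,0,-0.005],0]
    - [0,[0,0,0],0]
    - [0,[0,0,0],0]
    - [0,[0,0,0],0]
    - [0,[0,0,0],0]

```text
t: 23.87
ee_pos: [512.2, 223.4, 188.1]
orientation: [-0.275, 3.112, 0.018]
ft_force: [2.1, 2.9, -5.5]
width: 13.4
```

Emit:
move_arm:
  motion:
    - [0,[0,0,0],0]
    - [0,[0,0,0],0]
    - [0,[0,0,0],0]
    - [0,[0,0,0],0]
    - [0,[0,0,0],0]

```text
t: 24.28
ee_pos: [512.1, 223.4, 187.9]
orientation: [-0.275, 3.113, 0.018]
ft_force: [2.2, 1.6, -5.7]
width: 13.1
```

Emit:
move_arm:
  motion:
    - [0,[0,0,0],0]
    - [0,[0,0,0],0]
    - [0,[0,0,0],0]
    - [0,[0,0,0],0]
    - [0,[0,0,0],0]

```text
t: 24.7
ee_pos: [512.1, 223.4, 187.8]
orientation: [-0.275, 3.113, 0.018]
ft_force: [2.6, 1.8, -6.3]
width: 12.9
```

Emit:
move_arm:
  motion:
    - [0,[0,0,0],0]
    - [0,[0,0,0],0]
    - [0,[0,0,0],0]
    - [0,[0,0,0],0]
    - [0,[0,0,0],0]

```text
t: 25.12
ee_pos: [512.1, 223.4, 187.8]
orientation: [-0.275, 3.113, 0.018]
ft_force: [2.9, 1.2, -4.4]
width: 13.5
```

Emit:
move_arm:
  motion:
    - [0,[0,0,0],0]
    - [0,[0,0,0],0]
    - [0,[0,0,0],0]
    - [0,[0,0,0],0]
    - [0,[0,0,0],0]

```text
t: 25.53
ee_pos: [512.1, 223.4, 187.9]
orientation: [-0.275, 3.113, 0.018]
ft_force: [1.9, 2.0, -5.4]
width: 13.3
```

Emit:
move_arm:
  motion:
    - [0,[0,0,0],0]
    - [0,[0,0,0],0]
    - [0,[0,0,0],0]
    - [0,[0,0,0],0]
    - [0,[0,0,0],0]

```text
t: 25.95
ee_pos: [512.1, 223.4, 187.9]
orientation: [-0.275, 3.113, 0.018]
ft_force: [2.0, 2.0, -5.5]
width: 13.1
```

Emit:
move_arm:
  motion:
    - [0,[0,0,0],0]
    - [0,[0,0,0],0]
    - [0,[0,0,0],0]
    - [0,[0,0,0],0]
    - [0,[0,0,0],0]

```text
t: 26.37
ee_pos: [512.1, 223.4, 187.9]
orientation: [-0.275, 3.113, 0.018]
ft_force: [2.5, 1.7, -4.8]
width: 13.4
```

Emit:
move_arm:
  motion:
    - [0,[0,0,0],0]
    - [0,[0,0,0],0]
    - [0,[0,0,0],0]
    - [0,[0,0,0],0]
    - [0,[0,0,0],0]

```text
t: 26.78
ee_pos: [512.1, 223.4, 187.9]
orientation: [-0.275, 3.113, 0.018]
ft_force: [2.6, 1.9, -4.7]
width: 13.2
```

```bash
python3 -c "
from h import *
state(False)
try:
    im=save('scene','i.png'); cv2.imwrite('pics/i2.png',cv2.resize(im[150:320,205:415,::-1],None,fx=2.5,fy=2.5,interpolation=cv2.INTER_CUBIC))
except Exception as e: print(e)
print(telemetry.get_obs()['t'])"
```

```text
t 26.78 z 187.9 tilt 0.0195 arc-err along u 0.2 F [ 2.6  1.9 -4.7] lean 0.01 w13.2
26.8333
```

View pics/i2.png

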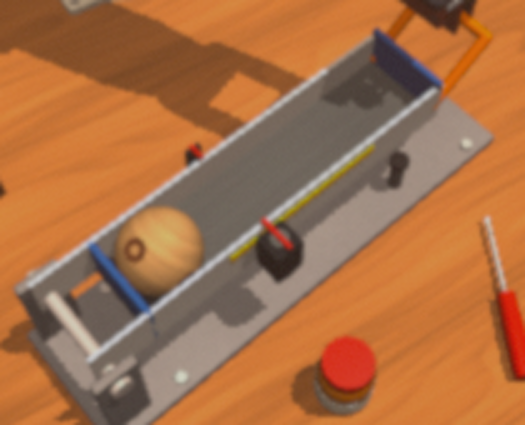

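The ball is at (160,250), over the sunken pocket and against the hinge-end plate. I'll lower the chute slowly along the arc and check the pocket projection.

```bash
python3 -c "
from h import *
for y,z in((108,35),(145,45)): print(y,(proj('scene',ch(0,y,z,.0195))-[205,150]+.5)*2.5)"
```

```text
108 [160.76927167 250.47464099]
145 [188.96497822 223.9554878 ]
```

Emit:
move_arm:
  motion:
    - [0,[0,0.001,0.012],0]
    - [0,[0,0.003,0.022],0]
    - [0,[0,0.003,0.022],0]
    - [0,[0,0.003,0.022],0]
    - [0,[0,0.003,0.022],0]

```text
t: 27.25
ee_pos: [511.9, 224.8, 177.4]
orientation: [-0.275, 3.113, 0.017]
ft_force: [2.1, 1.3, -5.1]
width: 13.3
```

Emit:
move_arm:
  motion:
    - [0,[0,0.002,0.022],0]
    - [0,[0,0.002,0.022],0]
    - [0,[0,0.002,0.022],0]
    - [0,[0,0.002,0.022],0]
    - [0,[0,0.002,0.022],0]

```text
t: 27.67
ee_pos: [511.7, 226.1, 164.9]
orientation: [-0.276, 3.113, 0.017]
ft_force: [1.6, 2.1, -4.4]
width: 13.1
```

Emit:
move_arm:
  motion:
    - [0,[0,0.002,0.022],0]
    - [0,[0,0.002,0.022],0]
    - [0,[0,0.001,0.022],0]
    - [0,[0,0.001,0.022],0]
    - [0,[0,0.001,0.022],0]

```text
t: 28.08
ee_pos: [511.5, 227.1, 152.7]
orientation: [-0.277, 3.114, 0.017]
ft_force: [1.6, 3.6, -4.4]
width: 13.2
```

Emit:
move_arm:
  motion:
    - [0,[0,0.001,0.022],0]
    - [0,[0,0.001,0.022],0]
    - [0,[0,0.001,0.022],0]
    - [0,[0,0.001,0.022],0]
    - [0,[0,0.001,0.022],0]

```text
t: 28.5
ee_pos: [511.3, 227.9, 140.4]
orientation: [-0.277, 3.114, 0.017]
ft_force: [1.1, 3.0, -4.4]
width: 13.5
```

```bash
python3 -c "
from h import *
state(False)"
```

```text
t 28.50 z 140.4 tilt -0.0691 arc-err along u 0.1 F [ 1.1  3.  -4.4] lean 0.009 w13.5
```

Emit:
move_arm:
  motion:
    - [0,[0,0.001,0.02],0]
    - [0,[0,0.001,0.018],0]
    - [0,[0,0,0.015],0]
    - [0,[0,0,0.013],0]
    - [0,[0,0,0.012],0]

```text
t: 28.92
ee_pos: [511.3, 228.2, 131.5]
orientation: [-0.277, 3.115, 0.016]
ft_force: [-0.4, 3.1, -4.8]
width: 13.2
```

Emit:
move_arm:
  motion:
    - [0,[0,0,0.01],0]
    - [0,[0,0,0.01],0]
    - [0,[0,0,0.01],0]
    - [0,[0,0,0.008],0]
    - [0,[0,0,0.007],0]

```text
t: 29.33
ee_pos: [511.3, 228.3, 126.5]
orientation: [-0.277, 3.115, 0.017]
ft_force: [1.2, 2.4, -5.1]
width: 12.6
```

Emit:
move_arm:
  motion:
    - [0,[0,0,0.006],0]
    - [0,[0,0,0.006],0]
    - [0,[0,0,0.005],0]
    - [0,[0,0,0.005],0]
    - [0,[0,0,0.003],0]

```text
t: 29.75
ee_pos: [511.3, 228.4, 125.0]
orientation: [-0.277, 3.115, 0.017]
ft_force: [-1.5, 2.3, -0.5]
width: 13.0
```

Emit:
move_arm:
  motion:
    - [0,[0,0,0.003],0]
    - [0,[0,0,0.003],0]
    - [0,[0,0,0],0]

```text
t: 30.0
ee_pos: [511.3, 228.4, 125.0]
orientation: [-0.277, 3.114, 0.017]
ft_force: [0.1, 1.7, -1.6]
width: 13.4
```

Emit:
move_arm:
  motion:
    - [0,[0,0,0.006],0]
    - [0,[0,0,0.008],0]
    - [0,[0,0,0.008],0]
    - [0,[0,0,0],0]

```text
t: 30.33
ee_pos: [511.3, 228.4, 124.9]
orientation: [-0.277, 3.114, 0.017]
ft_force: [-0.5, 2.2, -4.2]
width: 13.6
```

Emit:
move_arm:
  motion:
    - [0,[0,0,0.015],0]

```text
t: 30.42
ee_pos: [511.4, 228.4, 124.6]
orientation: [-0.277, 3.114, 0.017]
ft_force: [-9.5, -1.9, 25.6]
width: 13.3
```

Emit:
move_arm:
  motion:
    - [0,[0,0,0.015],0]

```text
t: 30.5
ee_pos: [511.5, 228.5, 124.6]
orientation: [-0.278, 3.114, 0.017]
ft_force: [-8.7, -1.2, 22.6]
width: 13.5
```

Emit:
move_arm:
  motion:
    - [0,[0,0,0],0]
    - [0,[0,0,0],0]

```text
t: 30.67
ee_pos: [511.4, 228.4, 124.8]
orientation: [-0.278, 3.113, 0.018]
ft_force: [1.0, 2.2, -3.1]
width: 13.2
```

Pushing down reads 25 N with no travel, so the chute is on its stops. I'll open the fingers and retreat straight up.

Emit:
move_arm:
  motion:
    - [0.2,[0,0,0],0]
    - [0.3,[0,0,0],0]
    - [0.4,[0,0,0],0]
    - [0.5,[0,0,0],0]
    - [0.6,[0,0,0],0]

```text
t: 31.08
ee_pos: [511.9, 227.5, 123.8]
orientation: [-0.279, 3.113, 0.015]
ft_force: [1.1, -0.2, -0.4]
width: 41.0
```

Emit:
move_arm:
  motion:
    - [0.6,[0,0,0],0]
    - [0.6,[0,0,0],0]
    - [0.6,[0,0,-0.05],0]
    - [0.6,[0,0,-0.1],0]
    - [0.6,[0,0,-0.15],0]

```text
t: 31.5
ee_pos: [509.7, 226.2, 152.6]
orientation: [-0.279, 3.119, 0.012]
ft_force: [0.0, 0.1, 0.2]
width: 52.6
```

Emit:
move_arm:
  motion:
    - [0.6,[0,0,-0.2],0]
    - [0.6,[0,0,-0.25],0]
    - [0.6,[0,0,-0.25],0]
    - [0.6,[0,0,-0.2],0]
    - [0.6,[0,0,0],0]

```text
t: 31.92
ee_pos: [509.4, 225.7, 252.8]
orientation: [-0.279, 3.115, 0.014]
ft_force: [0.7, -0.2, 0.3]
width: 52.6
```

Emit:
move_arm:
  motion:
    - [0.6,[0,0,0],0]
    - [0.6,[0,0,0],0]
    - [0.6,[0,0,0],0]

```text
t: 32.17
ee_pos: [509.5, 225.7, 254.2]
orientation: [-0.279, 3.112, 0.015]
ft_force: [0.4, 1.0, -0.1]
width: 52.7
```

```bash
python3 -c "
from h import *
o=telemetry.get_obs(); print(o['t'],o['ee_pos'],o['ft_force'])
try:
    im=save('scene','j.png'); cv2.imwrite('pics/j2.png',cv2.resize(im[150:320,205:415,::-1],None,fx=2.5,fy=2.5,interpolation=cv2.INTER_CUBIC))
except Exception as e: print(e)
for y,z in((108,35),(535,65)): print(y,(proj('scene',ch(0,y,z,-.1))-[205,150]+.5)*2.5)"
```

```text
32.1667 [509.48320321 225.69290936 254.15794102] [ 0.36115864  0.98692945 -0.05285411]
108 [164.86827033 254.01584687]
535 [449.80939622  45.73723409]
```

View pics/j2.png

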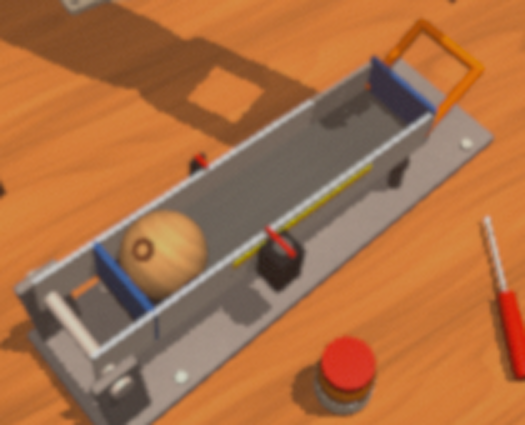

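The last picture shows the ball at (164,253), against a predicted pocket position of (165,254). The handle bar is at (450,46), which is where it should be at rest tilt. The gripper is clear, so I'm handing in.

```bash
python3 -c "
from workcell import order,telemetry
print(order.close_job(), telemetry.get_obs()['t'])"
```

```text
the job is handed in; nothing more can be done
the job is handed in; nothing more can be done
```

The ball was read at the pointers for over 6 s, then tipped into the pocket. The chute is back on its rest with the gripper clear. I handed the job in at about t = 32 s, and no verdict was reported.

- **Getting to the mark:** I tilted the chute in small steps, and the ball rolled at about 60 mm/s or less. It first stopped about 15 mm short, then about 3 mm past the mark. I corrected both with small tilts, the second one backwards.
- **Reading:** I put the mark at y ≈ 202–203.5 mm from the hinge, and the ball rested at 204–205 mm. That is about 2 mm off, within what the cameras could resolve. It lay still from about t = 16.4 to 23.0 s. The last picture of it there was at 18.4 s; after that I relied on the steady arm pose.
- **Pocket:** The camera calls were nearly used up, so I tipped it in without watching, at about 0.02 rad. I estimate about 80 mm/s on the flat, plus the unavoidable drop into the pocket. A picture afterwards showed the ball in the pocket.
- **Lowering:** I eased the chute onto its stops. One short push to confirm contact read 25 N at the wrist. I then opened the fingers and moved straight up.
- **Last check:** The final picture showed the ball within a pixel or so of the predicted pocket position and the handle at its rest position. The jar and screwdriver were where they started. The offcut was outside that picture, but the arm never went near it.

Two checks disagreed slightly. The triangulated ball height read 2–5 mm low throughout, and a single ball mask at t ≈ 16.9 s was clearly wrong and ignored.

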